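Lock the cupboard turntable with its hidden-socket plug

ROBOT

A 6-joint arm with a two-finger parallel gripper is mounted at the origin on the work surface. World frame = base frame: x ahead of the robot, y to its left, z up, the work surface at z = 0. Lengths are in m, angles in rad, forces in N, time in s.
With the tool pointing down it reaches from about 0.35 to 0.775 m from the base axis. Payload 7.3 kg.
Tool frame: the origin (TCP) lies on the front face of the gripper's body, between the roots of the fingers; the fingertips stand ahead of it and the grasp point (between the pads) lies 47 mm ahead of it (finger_overhang is the z of the fingertips in the tool frame, in m); z points along the fingers, y is the line along which they close (so a half turn about z gives the same grasp; the last joint's range is limited). The gripper opens to 92 mm and grips with 3 to 60 N. Pads are 19 mm wide; open, the fingers measure 130 mm over their backs; the gripper's body (75 mm by 190 mm) begins 47 mm behind the grasp point.
Start: joints at [-1.341, 0.342, 1.524, -0, 1.275, -0.146], TCP at [0.193, -0.488, 0.292] pointing down, gripper open.
Joint ranges: [-2.53, 2.53], [-0.77, 2.02], [0.04, 2.7], [-1, 4.14], [0.28, 2.66], [-3.11, 3.11]. Speed limits (rad/s): [2.57, 2.57, 3.14, 3.14, 3.14, 3.14].

INTERFACE

Orientations are given as [roll, pitch, yaw] about the fixed x, y, z axes, in that order (R = Rz(yaw) Ry(pitch) Rx(roll)).
In Python, from cell import * gives the robot as it stands. The module is installed in compiled form; this text tells all that it offers.
- The arm moves only by the tool arm_command, never from a script. Its argument "series" is a list of rows, each an object of numbers: "x", "y", "z": the shift along the tool's x, y, z in mm; "rx", "ry", "rz": the turn, a rotation vector about the tool's x, y, z in degrees. A call has 1 to 20 rows; each row is the pose to reach, as a shift and turn from the pose commanded when the call began, along the tool's axes at that moment; what a row does not reach only later rows make up. A row lasts 1/10 s, in which the tool goes at most 50 mm and 8.59 degrees, less where a joint would pass 70% of its speed; a pose out of reach is approached as far as the arm can. A call with a gripper value outside its range is refused whole. "hand" is the finger opening in mm, from 0 to 91.8, set as the call begins (left out, the last holds). The fingers move at their own pace and stop on an object; "squeeze" is the grip in N (left out, the last holds). Time passes only in rows, so rows that repeat a pose let the fingers close. It gives the time, the measured TCP pose, the force, the opening and the grip force at its end, in the units of the state.
- observe(): the state, without advancing time (a new reading comes with each control period).
- read_camera(name): name is "scene" or "side" or "wrist"; returns a dict with "pixels" (420x560x3 uint8, blue, green, red), "K" (3x3 intrinsics, pixels), "rvec" (rotation vector, rad) and "tvec" (3), from world to camera coordinates, as OpenCV has them. Camera axes: x right, y down, z forward; pixel columns grow to the right and rows downward; lengths in m; the calibration is good to about 2 mm. A picture is of the moment at which its call begins. There is no depth.
- hand_in(): hands the job in; it is judged then, once.
Trained networks look in a picture, given as the dict that the camera call returned (one of the last four; its "shot" number tells which), for a name from the list of things; names that differ only in an ending like _2 or _b are one class to them, and where a whole thing is asked for, a point or a joint stands for the part that bears it (a point fixed in the world has none). Each returns a list of dicts, best first, with "confidence" (0 to 1); they miss things now and then, are a little off and sometimes report something else, mostly with a low value. They report only what shows in the picture. A call takes as long as a camera call. They do not tell look-alikes from the thing itself.
- boxes_of(picture, query): "point" ([x, y, z] in m, in world coordinates, good to about 4 mm: the middle of the surface that is visible of it).
- trace(picture, query): "pixels" (420x560 bool, what is visible of it).
- mark_of(picture, query): "point" ([x, y, z] in m, in world coordinates, good to about 4 mm: a listed point, or the origin of a listed thing).
The state is a dict: "time": time; "qpos": joint angles; "qvel": joint speeds; "joint_efforts": joint torques, N m; "tool_pos": TCP position; "tool_rot": TCP orientation; "contact_force": force on the tool from outside, world axes, zero at the start; "torque": the same for the moment, N m; "opening": finger opening in m; "grip_force": force on a finger pad.
Only numpy, scipy, OpenCV 4.12 (cv2) and the standard library are available. Lean on these libraries where they do the work, as an engineer would, in place of code of your own. Each camera call takes 0.05 s, during which the arm holds its last target. There are 200 camera calls.

TASK

Lock the cupboard's turntable so that it can no longer turn: its square lock plug stands loose in the sleeve on the white deck, but the matching socket in the base is out of sight under the deck, somewhere further round anticlockwise (seen from above). Push the plug gently round, turning the deck with it, feel for where it drops into the socket, then press it down until the underside of its head sits flush on the sleeve, without forcing it (50 N would break it). Leave the crockery standing on the deck and the things around the turntable where they are.

Things in the scene. Friction and masses are not known exactly. Their poses are not given: they have to be found in the camera images.
- deck: white plastic turntable deck, disc 400 mm across and 12 mm thick, turning freely either way (light friction, no end stops) about the vertical axis through its origin. Origin: centre of its underside, 38 mm above the cupboard floor. Its x axis points from the turning axis to the sleeve
- axle (a point): centre of the deck's top, 50 mm above the floor. Under the deck is a fixed grey base, 340 mm across, its flat top 36 mm above the floor. The base has one square socket, 63 mm wide, 125 mm from the axis, hidden by the deck; it lies somewhere 22 to 61 degrees anticlockwise (seen from above) of where the sleeve starts. Same axes as the deck
- sleeve (a point): centre of the top edge of the square sleeve on the deck, 125 mm from the turntable's axis and 66 mm above the floor. The sleeve is a square tube, 63 mm wide inside and 75 mm outside, standing 16 mm above the deck's top; its hole goes through the deck. Same axes as the deck
- plug: loose grey plastic lock plug, about 0.4 kg: square shank 60 mm wide, 52 mm long, under a square head 96 x 96 mm, 26 mm thick (78 mm tall in all; head too wide to grasp). Origin: centre of the shank's foot; z up; sides parallel to the sleeve's. At the start the shank stands in the sleeve with its foot on the base's top, the head's underside 88 mm above the floor, 22 mm above the sleeve
- plug_top (a point): centre of the flat top of the plug's head: 114 mm above the floor at the start. Over the socket the plug drops about 12 mm (top at about 102 mm) onto a stiff seat that gives only under a firm press of about 8 N and stays where pressed; 10 mm more brings the head flush on the sleeve (top at 92 mm)
- pie_dish: round glass pie dish standing on the deck, 150 mm across, 36 mm high; origin at the centre of its underside
- ramekin: yellow ceramic ramekin standing on the deck, 84 mm across, 46 mm high; origin at the centre of its underside
- cup_set: nested stainless measuring cups joined by a ring, standing on the deck: cup 80 mm across and 34 mm high, handles reaching 110 mm from its centre along its x axis; origin at the centre of the cup's underside
- tin: closed square brownie tin with a sliding cover beside the turntable, 164 x 180 mm, 57 mm high; origin at the centre of its underside
- bowl: white ceramic mixing bowl beside the turntable, 180 mm across, 75 mm high; origin at the centre of its underside
- jar: glass storage jar beside the turntable, 80 mm across, 120 mm high; origin at the centre of its underside
- mug: white mug beside the turntable, 80 mm across, 90 mm high, handle along its y axis; origin at the centre of its underside
Things that resemble listed ones, but are neither listed nor needed, are in the scene too. Leave any red look-alike of the plug alone.

How it is judged:
By the outcome, as a careful person would: the job done as asked, in the order asked, and still so for the second after the job is handed in, with the robot touching nothing.
It also fails if it takes over 64 s, if anything falls off the work surface, if the arm or the gripper's body presses on something with over 40 N, if the wrist force passes 120 N, or if a joint passes its speed limit or range.

## Working session

There is one attempt and no reset: what is moved stays moved. The work goes in short steps, Python scripts to look and compute and a tool call to move; the robot and the scene stay as the last step left them, time stands still between calls to the robot, and variables do not carry over. Pictures are saved under pics/ and viewed, at most 10 in all, crops included, and the job is handed in when it is done.

Besides the shell and the picture viewer there is one more tool, called after "Emit:" as a command line: name --argument value ..., lists and objects as JSON in quotes. arm_command: Moves the arm, as the interface text tells. Its arguments: {"type":"object","properties":{"series":{"type":"array"},"hand":{"type":"number"},"squeeze":{"type":"number"}},"required":["series"]}

```bash
mkdir -p pics
python3 - <<'E'
from cell import *
import cv2,numpy as np
s=observe();print(s)
for n in ["scene","side"]:
    p=read_camera(n);cv2.imwrite(f"pics/{n}0.png",p["pixels"])
    print(n,p["K"],p["rvec"],p["tvec"])
    for q in ["axle","sleeve","plug_top","plug","deck","pie_dish","ramekin","cup_set","tin","bowl","jar","mug"]:
        print(q,[(np.round(d["point"],3).tolist(),round(d["confidence"],2)) for d in mark_of(p,q)[:3]])
E
```

```text
{'time': 0.0, 'qpos': array([-1.34098708e+00,  3.42705632e-01,  1.52500770e+00,  1.64186940e-05,
        1.27538824e+00, -1.45978537e-01]), 'qvel': array([ 0.00019661, -0.00089177, -0.00083884,  0.00017316, -0.00074738,
       -0.00122902]), 'joint_efforts': array([-1.98570298e-03, -4.31247675e+01, -2.44218439e+01,  7.17400247e-02,
        5.59888990e-02, -8.35908418e-05]), 'tool_pos': array([ 0.19264333, -0.48805424,  0.29155701]), 'tool_rot': array([-3.14010206e+00, -2.35022347e-04,  3.75782815e-01]), 'contact_force': array([-0.29590046, -0.08865173,  0.29044681]), 'torque': array([ 0.01170265, -0.02146465, -0.04243864]), 'grip_force': 0.0, 'opening': 0.09172900644295777}
scene [[439.98792123   0.         278.32487937]
 [  0.         439.98792123 208.90792294]
 [  0.           0.           1.        ]] [ 2.09942575  0.86426847 -0.41721502] [-0.39046815 -0.15509301  1.51695409]
axle [([0.525, 0.066, 0.051], 0.96)]
sleeve [([0.629, 0.001, 0.066], 0.64)]
plug_top [([0.636, -0.002, 0.114], 0.8), ([0.34, -0.258, 0.077], 0.55)]
plug [([0.628, 0.001, 0.035], 0.94), ([0.345, -0.261, 0.002]
[... 523 characters left out ...]
558 0.3044888  0.98755036]
axle [([0.526, 0.066, 0.051], 0.59)]
sleeve [([0.634, -0.002, 0.071], 0.68)]
plug_top [([0.633, 0.006, 0.112], 0.86), ([0.345, -0.254, 0.08], 0.57), ([0.632, -0.444, 0.0], 0.42)]
plug [([0.632, 0.001, 0.034], 0.97), ([0.343, -0.257, 0.002], 0.64), ([0.634, -0.442, 0.003], 0.32)]
deck [([0.53, 0.067, 0.039], 0.78)]
pie_dish [([0.488, 0.174, 0.05], 0.9)]
ramekin [([0.445, -0.051, 0.052], 0.94), ([0.595, 0.455, -0.004], 0.63), ([0.488, 0.175, 0.05], 0.35)]
cup_set [([0.39, 0.069, 0.052], 0.9), ([0.596, 0.453, -0.0], 0.67)]
tin [([0.597, 0.454, -0.002], 0.8)]
bowl [([0.635, -0.442, 0.003], 0.64)]
jar [([0.326, 0.405, 0.001], 0.84)]
mug [([0.434, -0.429, -0.005], 0.92)]
```

View pics/scene0.png

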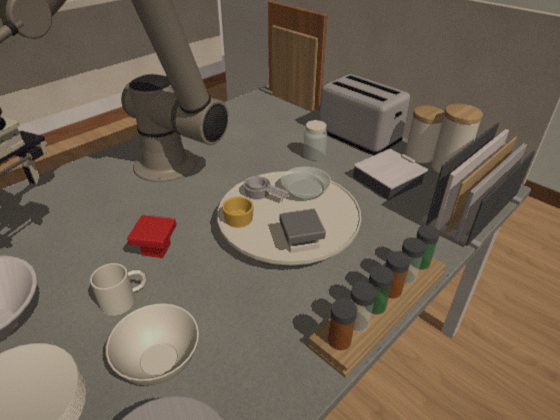

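View pics/side0.png

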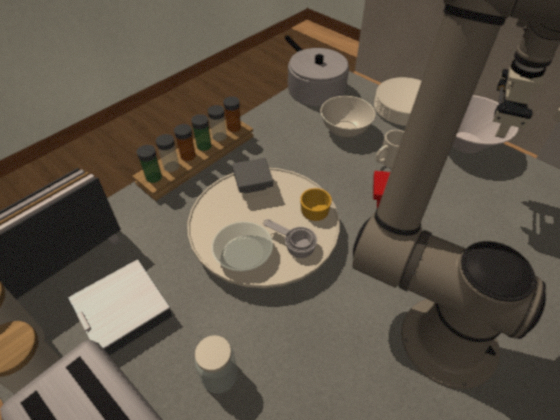

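The grey plug at scene pixel (302,228), side (253,175), sits in the sleeve on the white deck, so it is the one meant. The red one at scene (153,235), side (382,185), is the look-alike standing on the table. I'll confirm this in one crop and check how close the spice rack is.

```bash
cat > h.py <<'E'
from cell import *
import cv2,numpy as np
A=np.array([.5255,.066])
def P(p):
    R=cv2.Rodrigues(np.array(p["rvec"],float))[0];return np.array(p["K"])@np.c_[R,np.ravel(p["tvec"])]
def onplane(p,uv,z):
    M=P(p);H=np.c_[M[:,0],M[:,1],M[:,2]*z+M[:,3]]
    w=np.linalg.solve(H,[*uv,1]);return w[:2]/w[2]
def move(xy,z,yawdeg):
    "shift/turn in tool axes at present"
    s=observe();from scipy.spatial.transform import Rotation as Ro
    R=Ro.from_euler("xyz",s["tool_rot"]);T=Ro.from_euler("xyz",[np.pi,0,np.radians(yawdeg)])
    d=R.inv().apply(np.array([*xy,z])-s["tool_pos"])*1e3
    return d.round(1).tolist(),(R.inv()*T).as_rotvec(degrees=True).round(2).tolist()
E
python3 - <<'E'
from h import *
import cell
print({k:v for k,v in vars(cell).items() if 'over' in k.lower() or isinstance(v,float)})
a=read_camera("scene");b=read_camera("side")
for u,v in [((428,231),(148,150)),((344,309),(232,102))]:
    X=cv2.triangulatePoints(P(a),P(b),np.array(u,float).reshape(2,1),np.array(v,float).reshape(2,1));print((X[:3]/X[3]).ravel())
c=[cv2.resize(q["pixels"][y:y+100,x:x+130],None,fx=3,fy=3,interpolation=2) for q,x,y in [(a,237,180),(b,190,130)]]
cv2.imwrite("pics/crop.png",np.hstack(c))
r,t=[np.array([np.cos(w),np.sin(w)]) for w in np.radians([-31.5,58.5])]
q=A+.125*r-.080*t
print(q,move(q,.30,58.5))
E
```

```text
{'finger_overhang': 0.0655}
[0.8839659  0.15673452 0.13845403]
[ 0.88432783 -0.15957495  0.13355463]
[ 0.59028014 -0.06752353] ([524.3, -245.5, -7.8], [0.0, 0.0, -36.97])
```

View pics/crop.png

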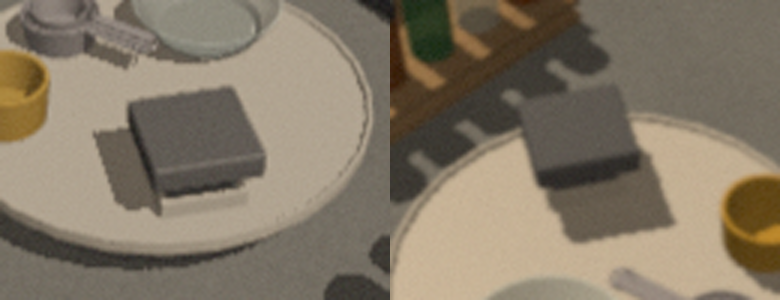

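The crop shows the grey head seated over the white sleeve on the deck: this is the plug. I'll move above the spot behind it, with the fingers closed.

Emit:
arm_command --series '[{"x":45,"y":-20,"z":-3,"rz":-3},{"x":90,"y":-40,"z":-5,"rz":-7},{"x":135,"y":-62,"z":-7,"rz":-10},{"x":180,"y":-84,"z":-8,"rz":-13},{"x":225,"y":-105,"z":-8,"rz":-16},{"x":270,"y":-126,"z":-8,"rz":-19},{"x":315,"y":-148,"z":-8,"rz":-22},{"x":360,"y":-169,"z":-8,"rz":-25},{"x":405,"y":-190,"z":-8,"rz":-28},{"x":450,"y":-211,"z":-8,"rz":-31},{"x":490,"y":-230,"z":-8,"rz":-34},{"x":524,"y":-245,"z":-8,"rz":-37},{"x":524,"y":-245,"z":-8,"rz":-37},{"x":524,"y":-245,"z":-8,"rz":-37}]' --hand 0 --squeeze 20

```text
invalid input
```

Run:
```python
from h import *
s=observe();print(s["time"],s["tool_pos"],s["contact_force"],s["opening"],s["qpos"])
for n in ["scene","side","wrist"]:
    p=read_camera(n);cv2.imwrite(f"pics/{n}1.png",p["pixels"])
    for q in ["axle","plug_top","plug","sleeve"]:
        print(n,q,[(np.round(d["point"],3).tolist(),round(d["confidence"],2)) for d in mark_of(p,q)[:2]])
    if n=="scene":
        c=np.array([onplane(p,u,.114) for u in [(280.3,214.3),(315.3,209.3),(325,231.7),(285.7,236)]])
        print(c.round(3),c.mean(0),[np.degrees(np.arctan2(*(c[(i+1)%4]-c[i])[::-1])).round(1) for i in range(4)])
r,t=[np.array([np.cos(w),np.sin(w)]) for w in np.radians([-31.5,58.5])]
print(move(A+.125*r-.080*t,.1575,58.5))
```

```text
1.4 [ 0.1926942  -0.48836444  0.29222564] [-0.22279421  0.35603885 -0.06574872] 0.0918420611044657 [-1.34101261e+00  3.42006061e-01  1.52413353e+00 -1.61584667e-05
  1.27537464e+00 -1.46024624e-01]
scene axle [([0.524, 0.067, 0.051], 0.8)]
scene plug_top [([0.636, -0.005, 0.115], 0.96), ([0.343, -0.258, 0.078], 0.86)]
scene plug [([0.346, -0.258, 0.001], 0.78), ([0.626, -0.003, 0.035], 0.69)]
scene sleeve [([0.63, 0.002, 0.064], 0.87)]
[[ 0.574 -0.019]
 [ 0.624  0.06 ]
 [ 0.698  0.01 ]
 [ 0.642 -0.069]] [ 0.63458134 -0.00440697] [np.float64(57.7), np.float64(-33.9), np.float64(-125.9), np.float64(143.4)]
side axle [([0.523, 0.065, 0.05], 0.56), ([0.392, 0.069, 0.05], 0.37)]
side plug_top [([0.63, 0.005, 0.116], 0.76), ([0.347, -0.256, 0.078], 0.7)]
side plug [([0.347, -0.255, 0.0], 0.78), ([0.631, 0.001, 0.035], 0.7)]
side sleeve [([0.631, -0.002, 0.069], 0.91)]
wrist axle []
wrist plug_top []
wrist plug []
wrist sleeve []
([524.3, -245.6, 134.7], [0.01, 0.0, -36.97])
```

View pics/wrist1.png

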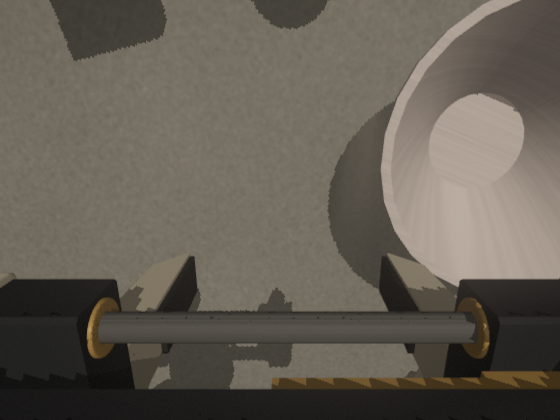

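The wrist picture shows only the white bowl at right and bare table below, with no plug. The move was refused as "invalid input", so I'll retry with all six fields in each row.

Emit:
arm_command --series '[{"x":175,"y":-82,"z":-8,"rx":0,"ry":0,"rz":-12},{"x":350,"y":-164,"z":-8,"rx":0,"ry":0,"rz":-25},{"x":524,"y":-245,"z":-8,"rx":0,"ry":0,"rz":-37},{"x":524,"y":-245,"z":-8,"rx":0,"ry":0,"rz":-37},{"x":524,"y":-245,"z":-8,"rx":0,"ry":0,"rz":-37},{"x":524,"y":-245,"z":-8,"rx":0,"ry":0,"rz":-37},{"x":524,"y":-245,"z":-8,"rx":0,"ry":0,"rz":-37},{"x":524,"y":-245,"z":-8,"rx":0,"ry":0,"rz":-37},{"x":524,"y":-245,"z":-8,"rx":0,"ry":0,"rz":-37},{"x":524,"y":-245,"z":-8,"rx":0,"ry":0,"rz":-37},{"x":524,"y":-245,"z":-8,"rx":0,"ry":0,"rz":-37},{"x":524,"y":-245,"z":-8,"rx":0,"ry":0,"rz":-37},{"x":524,"y":-245,"z":-8,"rx":0,"ry":0,"rz":-37},{"x":524,"y":-245,"z":-8,"rx":0,"ry":0,"rz":-37},{"x":524,"y":-245,"z":-8,"rx":0,"ry":0,"rz":-37},{"x":524,"y":-245,"z":-8,"rx":0,"ry":0,"rz":-37}]' --hand 0 --squeeze 20

```text
time: 3.75
tool_pos: [0.5896, -0.0693, 0.3005]
tool_rot: [3.141, 0.0, 1.02]
contact_force: [-0.2, 0.2, 0.9]
opening: 0.0005
grip_force: 0.0
```

Emit:
arm_command --series '[{"x":0,"y":0,"z":45,"rx":0,"ry":0,"rz":0},{"x":0,"y":0,"z":85,"rx":0,"ry":0,"rz":0},{"x":0,"y":0,"z":115,"rx":0,"ry":0,"rz":0},{"x":0,"y":0,"z":135,"rx":0,"ry":0,"rz":0},{"x":0,"y":0,"z":143,"rx":0,"ry":0,"rz":0},{"x":0,"y":0,"z":143,"rx":0,"ry":0,"rz":0},{"x":0,"y":0,"z":143,"rx":0,"ry":0,"rz":0}]'

```text
time: 4.45
tool_pos: [0.5907, -0.0687, 0.1585]
tool_rot: [3.14, -0.001, 1.021]
contact_force: [0.5, 0.8, -0.2]
opening: 0.0002
grip_force: 0.0
```

Run:
```python
from h import *
p=read_camera("scene");q=read_camera("side")
c=[cv2.resize(k["pixels"][y:y+130,x:x+130],None,fx=3,fy=3,interpolation=2) for k,x,y in [(p,237,150),(q,190,100)]]
cv2.imwrite("pics/c2.png",np.hstack(c));print(observe()["tool_pos"])
```

```text
[ 0.59087659 -0.06853683  0.15881072]
```

View pics/c2.png

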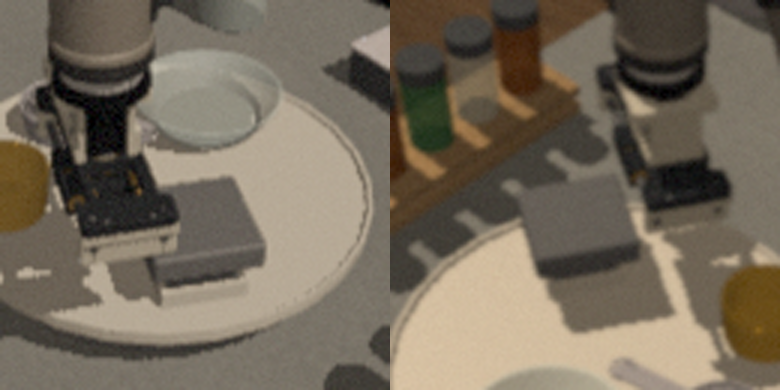

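The crop shows the closed fingers just behind the plug's clockwise face, clear of the crockery. Now I'll approach to contact.

Emit:
arm_command --series '[{"x":7,"y":0,"z":0,"rx":0,"ry":0,"rz":0},{"x":13,"y":0,"z":0,"rx":0,"ry":0,"rz":0},{"x":17,"y":0,"z":0,"rx":0,"ry":0,"rz":0},{"x":17,"y":0,"z":0,"rx":0,"ry":0,"rz":0}]'

```text
time: 4.95
tool_pos: [0.5995, -0.0529, 0.1573]
tool_rot: [3.141, -0.0, 1.023]
contact_force: [0.6, -0.5, 0.2]
opening: 0.0004
grip_force: 0.0
```

Emit:
arm_command --series '[{"x":1,"y":0,"z":0,"rx":0,"ry":0,"rz":0},{"x":2,"y":0,"z":0,"rx":0,"ry":0,"rz":0},{"x":3,"y":0,"z":0,"rx":0,"ry":0,"rz":0},{"x":4,"y":0,"z":0,"rx":0,"ry":0,"rz":0}]'

```text
time: 5.35
tool_pos: [0.6011, -0.0508, 0.1574]
tool_rot: [3.141, 0.001, 1.021]
contact_force: [-1.9, -3.0, 1.4]
opening: 0.0004
grip_force: 1.6
```

Emit:
arm_command --series '[{"x":1,"y":0,"z":0,"rx":0,"ry":0,"rz":0},{"x":2,"y":0,"z":0,"rx":0,"ry":0,"rz":0},{"x":3,"y":0,"z":0,"rx":0,"ry":0,"rz":0},{"x":4,"y":0,"z":0,"rx":0,"ry":0,"rz":0}]'

```text
time: 5.75
tool_pos: [0.6032, -0.0472, 0.1574]
tool_rot: [3.141, 0.001, 1.022]
contact_force: [-2.7, -4.9, 4.6]
opening: 0.0004
grip_force: 2.8
```

Emit:
arm_command --series '[{"x":2.4,"y":1.0,"z":0,"rx":0,"ry":0,"rz":-1.1},{"x":4.7,"y":2.0,"z":0,"rx":0,"ry":0,"rz":-2.1},{"x":7.1,"y":3.0,"z":0,"rx":0,"ry":0,"rz":-3.2},{"x":9.4,"y":4.0,"z":0,"rx":0,"ry":0,"rz":-4.3},{"x":11.8,"y":4.8,"z":0,"rx":0,"ry":0,"rz":-5.3},{"x":14.3,"y":5.7,"z":0,"rx":0,"ry":0,"rz":-6.4},{"x":16.7,"y":6.5,"z":0,"rx":0,"ry":0,"rz":-7.4},{"x":19.1,"y":7.2,"z":0,"rx":0,"ry":0,"rz":-8.5}]'

```text
time: 6.55
tool_pos: [0.6196, -0.0345, 0.1574]
tool_rot: [3.141, 0.0, 1.171]
contact_force: [-2.4, -4.5, 2.1]
opening: 0.0005
grip_force: 2.4
```

Run:
```python
from h import *
s=observe();print(s["tool_pos"],s["tool_rot"],s["contact_force"])
p=read_camera("scene");q=read_camera("side")
for k in (p,q):
  for n in ["plug_top","sleeve"]:
    for d in mark_of(k,n)[:1]: print(n,d["point"],d["confidence"],np.degrees(np.arctan2(*(np.array(d["point"])[:2]-A)[::-1])))
for th in np.arange(0,31,1.0):
    a=np.radians(th);print(th,(-58*np.cos(a)+125*np.sin(a)+58).round(1),(58*np.sin(a)+125*np.cos(a)-125).round(1),end=" | ")
```

```text
[ 0.6195755  -0.03452922  0.15739435] [3.14106895e+00 4.61623560e-04 1.17088063e+00] [-2.43084058 -4.54963667  2.05474177]
plug_top [0.3405, -0.2582, 0.0792] 0.93 -119.71061121293052
sleeve [0.6394, 0.0189, 0.0633] 0.84 -22.46610394170117
plug_top [0.6401, 0.0233, 0.1136] 0.96 -20.435411160181488
sleeve [0.6408, 0.02, 0.0687] 0.82 -21.74998471675303
0.0 0.0 0.0 | 1.0 2.2 1.0 | 2.0 4.4 1.9 | 3.0 6.6 2.9 | 4.0 8.9 3.7 | 5.0 11.1 4.6 | 6.0 13.4 5.4 | 7.0 15.7 6.1 | 8.0 18.0 6.9 | 9.0 20.3 7.5 | 10.0 22.6 8.2 | 11.0 24.9 8.8 | 12.0 27.3 9.3 | 13.0 29.6 9.8 | 14.0 32.0 10.3 | 15.0 34.3 10.8 | 16.0 36.7 11.1 | 17.0 39.1 11.5 | 18.0 41.5 11.8 | 19.0 43.9 12.1 | 20.0 46.3 12.3 | 21.0 48.6 12.5 | 22.0 51.0 12.6 | 23.0 53.5 12.7 | 24.0 55.9 12.8 | 25.0 58.3 12.8 | 26.0 60.7 12.8 | 27.0 63.1 12.7 | 28.0 65.5 12.6 | 29.0 67.9 12.4 | 30.0 70.3 12.3 |
```

Emit:
arm_command --series '[{"x":2.2,"y":1.0,"z":0,"rx":0,"ry":0,"rz":-1},{"x":4.4,"y":1.9,"z":0,"rx":0,"ry":0,"rz":-2},{"x":6.6,"y":2.9,"z":0,"rx":0,"ry":0,"rz":-3},{"x":8.9,"y":3.7,"z":0,"rx":0,"ry":0,"rz":-4},{"x":11.1,"y":4.6,"z":0,"rx":0,"ry":0,"rz":-5},{"x":13.4,"y":5.4,"z":0,"rx":0,"ry":0,"rz":-6},{"x":15.7,"y":6.1,"z":0,"rx":0,"ry":0,"rz":-7},{"x":18.0,"y":6.9,"z":0,"rx":0,"ry":0,"rz":-8},{"x":18.0,"y":6.9,"z":0,"rx":0,"ry":0,"rz":-8},{"x":14,"y":6.9,"z":0,"rx":0,"ry":0,"rz":-8},{"x":14,"y":6.9,"z":-7,"rx":0,"ry":0,"rz":-8},{"x":14,"y":6.9,"z":-12,"rx":0,"ry":0,"rz":-8},{"x":14,"y":6.9,"z":-12,"rx":0,"ry":0,"rz":-8}]'

```text
time: 8.15
tool_pos: [0.6317, -0.0239, 0.1704]
tool_rot: [3.14, -0.001, 1.31]
contact_force: [-0.3, -0.2, 0.3]
opening: 0.0005
grip_force: 0.0
```

Emit:
arm_command --series '[{"x":2,"y":0,"z":0,"rx":0,"ry":0,"rz":0},{"x":4,"y":0,"z":0,"rx":0,"ry":0,"rz":0},{"x":5.1,"y":0.5,"z":0.4,"rx":0,"ry":0,"rz":-0.5},{"x":6.2,"y":1.0,"z":0.8,"rx":0,"ry":0,"rz":-1},{"x":7.3,"y":1.5,"z":1.2,"rx":0,"ry":0,"rz":-1.5},{"x":8.4,"y":1.9,"z":1.6,"rx":0,"ry":0,"rz":-2}]'

```text
time: 8.75
tool_pos: [0.6354, -0.0174, 0.1681]
tool_rot: [3.141, 0.002, 1.345]
contact_force: [-0.3, -4.5, 3.6]
opening: 0.0006
grip_force: 2.7
```

Emit:
arm_command --series '[{"x":0.9,"y":0.4,"z":0.2,"rx":0,"ry":0,"rz":-0.4},{"x":1.8,"y":0.8,"z":0.5,"rx":0,"ry":0,"rz":-0.8},{"x":2.7,"y":1.2,"z":0.7,"rx":0,"ry":0,"rz":-1.2},{"x":3.5,"y":1.5,"z":1.0,"rx":0,"ry":0,"rz":-1.6},{"x":4.4,"y":1.9,"z":1.2,"rx":0,"ry":0,"rz":-2}]'

```text
time: 9.25
tool_pos: [0.6383, -0.0136, 0.1669]
tool_rot: [3.141, 0.002, 1.38]
contact_force: [-1.2, -5.5, 4.6]
opening: 0.0006
grip_force: 2.7
```

Emit:
arm_command --series '[{"x":0.9,"y":0.4,"z":0.2,"rx":0,"ry":0,"rz":-0.4},{"x":1.8,"y":0.8,"z":0.5,"rx":0,"ry":0,"rz":-0.8},{"x":2.7,"y":1.2,"z":0.7,"rx":0,"ry":0,"rz":-1.2},{"x":3.5,"y":1.5,"z":1.0,"rx":0,"ry":0,"rz":-1.6},{"x":4.4,"y":1.9,"z":1.2,"rx":0,"ry":0,"rz":-2}]'

```text
time: 9.75
tool_pos: [0.641, -0.0097, 0.1657]
tool_rot: [3.14, 0.002, 1.415]
contact_force: [-1.3, -5.7, 3.1]
opening: 0.0005
grip_force: 2.7
```

Emit:
arm_command --series '[{"x":0.9,"y":0.4,"z":0.2,"rx":0,"ry":0,"rz":-0.4},{"x":1.8,"y":0.8,"z":0.5,"rx":0,"ry":0,"rz":-0.8},{"x":2.7,"y":1.2,"z":0.7,"rx":0,"ry":0,"rz":-1.2},{"x":3.5,"y":1.5,"z":1.0,"rx":0,"ry":0,"rz":-1.6},{"x":4.4,"y":1.9,"z":1.2,"rx":0,"ry":0,"rz":-2}]'

```text
time: 10.25
tool_pos: [0.6437, -0.0057, 0.1645]
tool_rot: [3.14, 0.002, 1.45]
contact_force: [-0.7, -5.0, 3.3]
opening: 0.0007
grip_force: 2.8
```

Emit:
arm_command --series '[{"x":0.9,"y":0.4,"z":0.2,"rx":0,"ry":0,"rz":-0.4},{"x":1.8,"y":0.8,"z":0.5,"rx":0,"ry":0,"rz":-0.8},{"x":2.7,"y":1.2,"z":0.7,"rx":0,"ry":0,"rz":-1.2},{"x":3.5,"y":1.5,"z":1.0,"rx":0,"ry":0,"rz":-1.6},{"x":4.4,"y":1.9,"z":1.2,"rx":0,"ry":0,"rz":-2}]'

```text
time: 10.75
tool_pos: [0.6461, -0.0015, 0.1634]
tool_rot: [3.14, 0.002, 1.484]
contact_force: [-0.6, -5.7, 4.2]
opening: 0.0006
grip_force: 2.8
```

Emit:
arm_command --series '[{"x":0.9,"y":0.4,"z":0.2,"rx":0,"ry":0,"rz":-0.4},{"x":1.8,"y":0.8,"z":0.5,"rx":0,"ry":0,"rz":-0.8},{"x":2.7,"y":1.2,"z":0.7,"rx":0,"ry":0,"rz":-1.2},{"x":3.5,"y":1.5,"z":1.0,"rx":0,"ry":0,"rz":-1.6},{"x":4.4,"y":1.9,"z":1.2,"rx":0,"ry":0,"rz":-2}]'

```text
time: 11.25
tool_pos: [0.6485, 0.0027, 0.1622]
tool_rot: [3.14, 0.002, 1.519]
contact_force: [-0.7, -5.7, 4.4]
opening: 0.0
grip_force: 2.7
```

Emit:
arm_command --series '[{"x":0.9,"y":0.4,"z":0.2,"rx":0,"ry":0,"rz":-0.4},{"x":1.8,"y":0.8,"z":0.5,"rx":0,"ry":0,"rz":-0.8},{"x":2.7,"y":1.2,"z":0.7,"rx":0,"ry":0,"rz":-1.2},{"x":3.5,"y":1.5,"z":1.0,"rx":0,"ry":0,"rz":-1.6},{"x":4.4,"y":1.9,"z":1.2,"rx":0,"ry":0,"rz":-2}]'

```text
time: 11.75
tool_pos: [0.6507, 0.0069, 0.161]
tool_rot: [3.14, 0.002, 1.554]
contact_force: [-0.2, -3.5, 4.4]
opening: 0.0004
grip_force: 2.6
```

```bash
cat > c.py <<'E'
from h import *
s=observe();print(s["contact_force"].round(1))
for c in ("side","scene"):
  k=read_camera(c)
  for n in ["plug_top"]:
    for d in mark_of(k,n)[:2]: print(n,d["point"],round(d["confidence"],2),np.degrees(np.arctan2(*(np.array(d["point"])[:2]-A)[::-1])).round(1))
E
python3 c.py
```

```text
[-0.2 -3.5  4.4]
plug_top [0.6511, 0.069, 0.1105] 0.79 1.4
plug_top [0.3457, -0.2549, 0.0791] 0.66 -119.3
plug_top [0.341, -0.2592, 0.0783] 0.82 -119.6
plug_top [0.653, 0.0645, 0.1159] 0.78 -0.7
```

Emit:
arm_command --series '[{"x":0.9,"y":0.4,"z":0.2,"rx":0,"ry":0,"rz":-0.4},{"x":1.8,"y":0.8,"z":0.5,"rx":0,"ry":0,"rz":-0.8},{"x":2.7,"y":1.2,"z":0.7,"rx":0,"ry":0,"rz":-1.2}]'

```text
time: 12.25
tool_pos: [0.6519, 0.0098, 0.1603]
tool_rot: [3.14, 0.001, 1.575]
contact_force: [0.1, -6.3, 3.5]
opening: 0.0005
grip_force: 2.6
```

Emit:
arm_command --series '[{"x":0.9,"y":0.4,"z":0.2,"rx":0,"ry":0,"rz":-0.4},{"x":1.8,"y":0.8,"z":0.5,"rx":0,"ry":0,"rz":-0.8},{"x":2.7,"y":1.2,"z":0.7,"rx":0,"ry":0,"rz":-1.2},{"x":3.5,"y":1.5,"z":1.0,"rx":0,"ry":0,"rz":-1.6},{"x":4.4,"y":1.9,"z":1.2,"rx":0,"ry":0,"rz":-2}]'

```text
time: 12.75
tool_pos: [0.6535, 0.0149, 0.1587]
tool_rot: [3.141, 0.001, 1.61]
contact_force: [-0.1, -5.2, 3.5]
opening: 0.0
grip_force: 2.2
```

Emit:
arm_command --series '[{"x":0.9,"y":0.4,"z":0.2,"rx":0,"ry":0,"rz":-0.4},{"x":1.8,"y":0.8,"z":0.5,"rx":0,"ry":0,"rz":-0.8},{"x":2.7,"y":1.2,"z":0.7,"rx":0,"ry":0,"rz":-1.2},{"x":3.5,"y":1.5,"z":1.0,"rx":0,"ry":0,"rz":-1.6},{"x":4.4,"y":1.9,"z":1.2,"rx":0,"ry":0,"rz":-2}]'

```text
time: 13.25
tool_pos: [0.655, 0.0197, 0.1573]
tool_rot: [3.142, 0.0, 1.645]
contact_force: [1.0, -5.1, 4.2]
opening: 0.0006
grip_force: 2.5
```

Emit:
arm_command --series '[{"x":0.9,"y":0.4,"z":0.2,"rx":0,"ry":0,"rz":-0.4},{"x":1.8,"y":0.8,"z":0.5,"rx":0,"ry":0,"rz":-0.8},{"x":2.7,"y":1.2,"z":0.7,"rx":0,"ry":0,"rz":-1.2},{"x":3.5,"y":1.5,"z":1.0,"rx":0,"ry":0,"rz":-1.6},{"x":4.4,"y":1.9,"z":1.2,"rx":0,"ry":0,"rz":-2}]'

```text
time: 13.75
tool_pos: [0.6564, 0.0243, 0.1559]
tool_rot: [-3.141, -0.0, 1.68]
contact_force: [-0.3, -3.5, 2.5]
opening: 0.0007
grip_force: 1.3
```

Emit:
arm_command --series '[{"x":0.9,"y":0.4,"z":0.2,"rx":0,"ry":0,"rz":-0.4},{"x":1.8,"y":0.8,"z":0.5,"rx":0,"ry":0,"rz":-0.8},{"x":2.7,"y":1.2,"z":0.7,"rx":0,"ry":0,"rz":-1.2}]'

```text
time: 14.05
tool_pos: [0.6573, 0.0273, 0.1551]
tool_rot: [-3.141, -0.0, 1.701]
contact_force: [-0.1, -2.9, 1.6]
opening: 0.0004
grip_force: 1.5
```

```bash
python3 c.py
```

```text
[-0.1 -2.9  1.6]
plug_top [0.3472, -0.2545, 0.074] 0.91 -119.1
plug_top [0.6469, 0.0926, 0.1137] 0.68 12.4
plug_top [0.3415, -0.2583, 0.0785] 0.94 -119.6
plug_top [0.6524, 0.0886, 0.1145] 0.77 10.1
```

Emit:
arm_command --series '[{"x":0.9,"y":0.4,"z":0.2,"rx":0,"ry":0,"rz":-0.4},{"x":1.8,"y":0.8,"z":0.5,"rx":0,"ry":0,"rz":-0.8},{"x":2.7,"y":1.2,"z":0.7,"rx":0,"ry":0,"rz":-1.2}]'

```text
time: 14.55
tool_pos: [0.6583, 0.0298, 0.1547]
tool_rot: [-3.142, 0.0, 1.722]
contact_force: [-0.6, -1.8, 0.8]
opening: 0.0004
grip_force: 0.9
```

Emit:
arm_command --series '[{"x":0.9,"y":0.4,"z":0.2,"rx":0,"ry":0,"rz":-0.4},{"x":1.8,"y":0.8,"z":0.5,"rx":0,"ry":0,"rz":-0.8},{"x":2.7,"y":1.2,"z":0.7,"rx":0,"ry":0,"rz":-1.2}]'

```text
time: 14.85
tool_pos: [0.6592, 0.0327, 0.154]
tool_rot: [3.141, 0.0, 1.743]
contact_force: [-0.8, -2.6, 0.7]
opening: 0.0001
grip_force: 1.1
```

Emit:
arm_command --series '[{"x":0.9,"y":0.4,"z":0.2,"rx":0,"ry":0,"rz":-0.4},{"x":1.8,"y":0.8,"z":0.5,"rx":0,"ry":0,"rz":-0.8},{"x":2.7,"y":1.2,"z":0.7,"rx":0,"ry":0,"rz":-1.2},{"x":3.5,"y":1.5,"z":1.0,"rx":0,"ry":0,"rz":-1.6}]'

```text
time: 15.25
tool_pos: [0.6602, 0.0363, 0.1532]
tool_rot: [3.141, 0.0, 1.771]
contact_force: [0.3, -2.6, 1.9]
opening: 0.0003
grip_force: 1.4
```

Emit:
arm_command --series '[{"x":0.9,"y":0.4,"z":0.2,"rx":0,"ry":0,"rz":-0.4},{"x":1.8,"y":0.8,"z":0.5,"rx":0,"ry":0,"rz":-0.8},{"x":2.7,"y":1.2,"z":0.7,"rx":0,"ry":0,"rz":-1.2},{"x":3.5,"y":1.5,"z":1.0,"rx":0,"ry":0,"rz":-1.6},{"x":4.4,"y":1.9,"z":1.2,"rx":0,"ry":0,"rz":-2}]'

```text
time: 15.75
tool_pos: [0.6611, 0.041, 0.1519]
tool_rot: [3.141, 0.0, 1.806]
contact_force: [0.6, -3.5, 2.6]
opening: 0.0003
grip_force: 1.7
```

Emit:
arm_command --series '[{"x":0.9,"y":0.4,"z":0.2,"rx":0,"ry":0,"rz":-0.4},{"x":1.8,"y":0.8,"z":0.5,"rx":0,"ry":0,"rz":-0.8},{"x":2.7,"y":1.2,"z":0.7,"rx":0,"ry":0,"rz":-1.2},{"x":3.5,"y":1.5,"z":1.0,"rx":0,"ry":0,"rz":-1.6},{"x":4.4,"y":1.9,"z":1.2,"rx":0,"ry":0,"rz":-2}]'

```text
time: 16.25
tool_pos: [0.6618, 0.0458, 0.1505]
tool_rot: [-3.142, 0.0, 1.841]
contact_force: [1.3, -3.0, 2.4]
opening: 0.0003
grip_force: 1.6
```

Emit:
arm_command --series '[{"x":0.9,"y":0.4,"z":0.2,"rx":0,"ry":0,"rz":-0.4},{"x":1.8,"y":0.8,"z":0.5,"rx":0,"ry":0,"rz":-0.8},{"x":2.7,"y":1.2,"z":0.7,"rx":0,"ry":0,"rz":-1.2},{"x":3.5,"y":1.5,"z":1.0,"rx":0,"ry":0,"rz":-1.6},{"x":4.4,"y":1.9,"z":1.2,"rx":0,"ry":0,"rz":-2}]'

```text
time: 16.75
tool_pos: [0.6624, 0.0506, 0.1493]
tool_rot: [-3.141, -0.0, 1.876]
contact_force: [0.4, -2.3, 1.6]
opening: 0.0004
grip_force: 1.2
```

```bash
python3 c.py
python3 - <<'E'
from h import *
p=read_camera("scene");q=read_camera("side")
c=[cv2.resize(k["pixels"][y:y+130,x:x+130],None,fx=3,fy=3,interpolation=2) for k,x,y in [(p,257,140),(q,180,120)]]
cv2.imwrite("pics/c3.png",np.hstack(c));print(observe()["tool_pos"])
E
```

```text
[ 0.4 -2.3  1.6]
plug_top [0.3456, -0.2544, 0.0755] 0.84 -119.3
plug_top [0.6409, 0.1098, 0.1121] 0.7 20.8
plug_top [0.3423, -0.2577, 0.078] 0.79 -119.5
plug_top [0.6473, 0.1065, 0.1137] 0.68 18.4
[0.66227941 0.05075061 0.14917948]
```

View pics/c3.png

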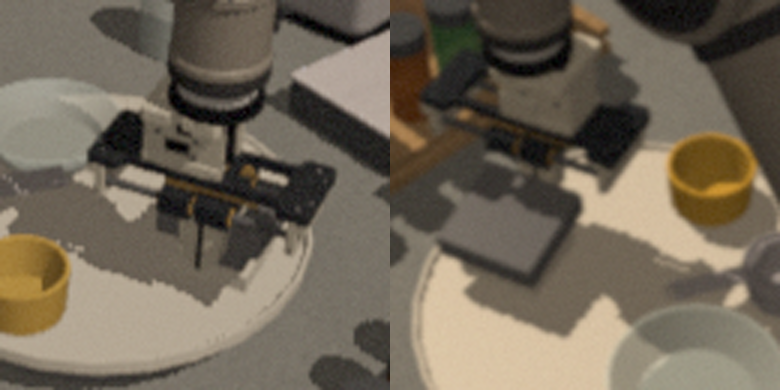

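The plug head, side crop (510,235), is still raised above the sleeve, at about 20° and still turning. The fingers are behind it, and the search goes on.

Emit:
arm_command --series '[{"x":0.9,"y":0.4,"z":0.2,"rx":0,"ry":0,"rz":-0.4},{"x":1.8,"y":0.8,"z":0.4,"rx":0,"ry":0,"rz":-0.8},{"x":2.7,"y":1.2,"z":0.6,"rx":0,"ry":0,"rz":-1.2},{"x":3.5,"y":1.5,"z":0.8,"rx":0,"ry":0,"rz":-1.6},{"x":4.4,"y":1.9,"z":1,"rx":0,"ry":0,"rz":-2}]'

```text
time: 17.55
tool_pos: [0.6629, 0.0553, 0.1484]
tool_rot: [-3.142, 0.0, 1.911]
contact_force: [-0.1, -2.9, 1.4]
opening: 0.0003
grip_force: 0.9
```

Emit:
arm_command --series '[{"x":0.9,"y":0.4,"z":0.2,"rx":0,"ry":0,"rz":-0.4},{"x":1.8,"y":0.8,"z":0.4,"rx":0,"ry":0,"rz":-0.8},{"x":2.7,"y":1.2,"z":0.6,"rx":0,"ry":0,"rz":-1.2},{"x":3.5,"y":1.5,"z":0.8,"rx":0,"ry":0,"rz":-1.6},{"x":4.4,"y":1.9,"z":1,"rx":0,"ry":0,"rz":-2}]'

```text
time: 18.05
tool_pos: [0.6633, 0.0601, 0.1474]
tool_rot: [3.141, 0.0, 1.945]
contact_force: [1.8, -1.9, 1.4]
opening: 0.0004
grip_force: 0.8
```

Emit:
arm_command --series '[{"x":0.9,"y":0.4,"z":0.2,"rx":0,"ry":0,"rz":-0.4},{"x":1.8,"y":0.8,"z":0.4,"rx":0,"ry":0,"rz":-0.8},{"x":2.7,"y":1.2,"z":0.6,"rx":0,"ry":0,"rz":-1.2},{"x":3.5,"y":1.5,"z":0.8,"rx":0,"ry":0,"rz":-1.6},{"x":4.4,"y":1.9,"z":1,"rx":0,"ry":0,"rz":-2}]'

```text
time: 18.55
tool_pos: [0.6632, 0.065, 0.146]
tool_rot: [-3.141, -0.0, 1.98]
contact_force: [0.5, -0.6, -0.2]
opening: 0.0003
grip_force: 0.4
```

```bash
python3 c.py
```

```text
[ 0.5 -0.6 -0.2]
plug_top [0.346, -0.2539, 0.0743] 0.91 -119.3
plug_top [0.6393, 0.124, 0.1066] 0.83 27.0
plug_top [0.6417, 0.1187, 0.1051] 0.82 24.4
plug_top [0.3387, -0.2589, 0.0756] 0.77 -119.9
```

Emit:
arm_command --series '[{"x":0.9,"y":0.4,"z":0.1,"rx":0,"ry":0,"rz":-0.4},{"x":1.8,"y":0.8,"z":0.2,"rx":0,"ry":0,"rz":-0.8}]'

```text
time: 18.95
tool_pos: [0.6636, 0.0663, 0.1465]
tool_rot: [3.141, 0.001, 1.994]
contact_force: [0.4, -3.4, 0.4]
opening: 0.0009
grip_force: 1.7
```

Emit:
arm_command --series '[{"x":0.5,"y":0.2,"z":0,"rx":0,"ry":0,"rz":-0.2},{"x":1.0,"y":0.4,"z":0,"rx":0,"ry":0,"rz":-0.4},{"x":1.0,"y":0.4,"z":0,"rx":0,"ry":0,"rz":-0.4}]'

```text
time: 19.25
tool_pos: [0.6635, 0.0677, 0.1464]
tool_rot: [3.141, 0.001, 2.001]
contact_force: [0.7, -3.3, 0.8]
opening: 0.0004
grip_force: 1.7
```

```bash
python3 c.py
```

```text
[ 0.7 -3.3  0.8]
plug_top [0.6358, 0.126, 0.1042] 0.69 28.5
plug_top [0.3464, -0.2542, 0.0811] 0.59 -119.2
plug_top [0.638, 0.1196, 0.1055] 0.87 25.5
plug_top [0.342, -0.2584, 0.0771] 0.72 -119.5
```

Emit:
arm_command --series '[{"x":0.5,"y":0.2,"z":0,"rx":0,"ry":0,"rz":-0.2},{"x":1.0,"y":0.4,"z":0,"rx":0,"ry":0,"rz":-0.4},{"x":1.5,"y":0.6,"z":0,"rx":0,"ry":0,"rz":-0.6}]'

```text
time: 19.75
tool_pos: [0.6636, 0.0685, 0.1466]
tool_rot: [-3.142, 0.002, 2.011]
contact_force: [0.8, -9.7, 3.3]
opening: 0.0009
grip_force: 4.0
```

The push has met a hard stop and the top is about 10 mm lower, so the plug has dropped. I'll back off, rise and go over its centre.

Emit:
arm_command --series '[{"x":-4,"y":0,"z":0,"rx":0,"ry":0,"rz":0},{"x":-8,"y":0,"z":0,"rx":0,"ry":0,"rz":0},{"x":-8,"y":0,"z":-25,"rx":0,"ry":0,"rz":0},{"x":-8,"y":0,"z":-50,"rx":0,"ry":0,"rz":0},{"x":0,"y":0,"z":-55,"rx":0,"ry":0,"rz":0},{"x":20,"y":0,"z":-55,"rx":0,"ry":0,"rz":0},{"x":40,"y":0,"z":-55,"rx":0,"ry":0,"rz":0},{"x":58,"y":0,"z":-55,"rx":0,"ry":0,"rz":0},{"x":58,"y":0,"z":-45,"rx":0,"ry":0,"rz":0},{"x":58,"y":0,"z":-36,"rx":0,"ry":0,"rz":0},{"x":58,"y":0,"z":-30,"rx":0,"ry":0,"rz":0},{"x":58,"y":0,"z":-30,"rx":0,"ry":0,"rz":0}]'

```text
time: 20.95
tool_pos: [0.6381, 0.1213, 0.1743]
tool_rot: [-3.139, -0.001, 2.01]
contact_force: [-0.7, -1.4, 0.2]
opening: 0.0006
grip_force: 0.0
```

```bash
python3 c.py
python3 - <<'E'
from h import *
p=read_camera("scene");q=read_camera("side")
c=[cv2.resize(k["pixels"][y:y+130,x:x+130],None,fx=3,fy=3,interpolation=2) for k,x,y in [(p,257,140),(q,180,120)]]
cv2.imwrite("pics/c4.png",np.hstack(c));print(observe()["tool_pos"])
E
```

```text
[-0.7 -1.4  0.2]
plug_top [0.6407, 0.1171, 0.0996] 0.68 23.9
plug_top [0.3441, -0.2562, 0.0725] 0.57 -119.4
plug_top [0.642, 0.1116, 0.1043] 0.78 21.4
plug_top [0.3391, -0.2591, 0.0812] 0.68 -119.8
[0.63887936 0.12164889 0.1765872 ]
```

View pics/c4.png

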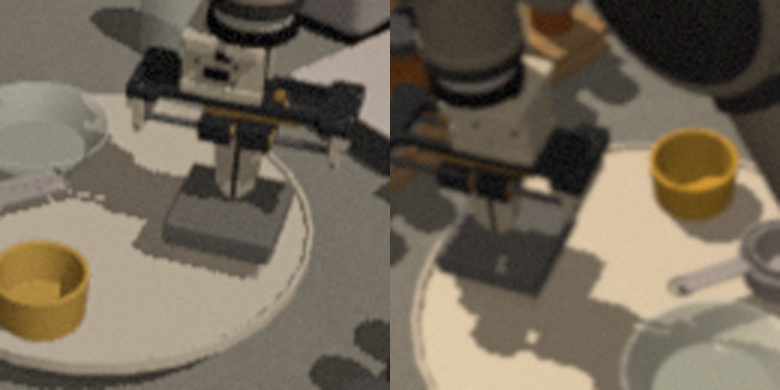

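The head now sits much lower, with a thin gap over the sleeve, scene crop (228,205), and the fingers are over its middle. I'll press gently and in small steps.

Emit:
arm_command --series '[{"x":-3,"y":0,"z":3,"rx":0,"ry":0,"rz":0},{"x":-3,"y":0,"z":6,"rx":0,"ry":0,"rz":0},{"x":-3,"y":0,"z":8,"rx":0,"ry":0,"rz":0},{"x":-3,"y":0,"z":8,"rx":0,"ry":0,"rz":0}]'

```text
time: 21.65
tool_pos: [0.6398, 0.1192, 0.1678]
tool_rot: [-3.141, -0.0, 2.011]
contact_force: [0.0, -0.5, 0.6]
opening: 0.0006
grip_force: 0.0
```

Emit:
arm_command --series '[{"x":0,"y":0,"z":0.7,"rx":0,"ry":0,"rz":0},{"x":0,"y":0,"z":1.4,"rx":0,"ry":0,"rz":0},{"x":0,"y":0,"z":2,"rx":0,"ry":0,"rz":0},{"x":0,"y":0,"z":2,"rx":0,"ry":0,"rz":0}]'

```text
time: 22.05
tool_pos: [0.64, 0.1193, 0.1666]
tool_rot: [3.141, 0.0, 2.011]
contact_force: [-0.5, -0.2, 3.5]
opening: 0.0006
grip_force: 1.8
```

Emit:
arm_command --series '[{"x":0,"y":0,"z":0.7,"rx":0,"ry":0,"rz":0},{"x":0,"y":0,"z":1.4,"rx":0,"ry":0,"rz":0},{"x":0,"y":0,"z":2,"rx":0,"ry":0,"rz":0},{"x":0,"y":0,"z":2,"rx":0,"ry":0,"rz":0}]'

```text
time: 22.45
tool_pos: [0.6399, 0.1193, 0.1641]
tool_rot: [3.142, 0.0, 2.011]
contact_force: [-0.1, 0.9, 3.6]
opening: 0.0007
grip_force: 1.5
```

Emit:
arm_command --series '[{"x":0,"y":0,"z":0.7,"rx":0,"ry":0,"rz":0},{"x":0,"y":0,"z":1.4,"rx":0,"ry":0,"rz":0},{"x":0,"y":0,"z":2,"rx":0,"ry":0,"rz":0},{"x":0,"y":0,"z":2,"rx":0,"ry":0,"rz":0}]'

```text
time: 22.85
tool_pos: [0.6399, 0.1192, 0.162]
tool_rot: [-3.142, 0.0, 2.011]
contact_force: [0.5, 0.2, 2.6]
opening: 0.0001
grip_force: 1.4
```

Emit:
arm_command --series '[{"x":0,"y":0,"z":0.7,"rx":0,"ry":0,"rz":0},{"x":0,"y":0,"z":1.4,"rx":0,"ry":0,"rz":0},{"x":0,"y":0,"z":2,"rx":0,"ry":0,"rz":0},{"x":0,"y":0,"z":2,"rx":0,"ry":0,"rz":0}]'

```text
time: 23.25
tool_pos: [0.6399, 0.1192, 0.1601]
tool_rot: [-3.142, 0.0, 2.011]
contact_force: [0.6, 0.6, 3.6]
opening: 0.0005
grip_force: 1.5
```

Emit:
arm_command --series '[{"x":0,"y":0,"z":0.5,"rx":0,"ry":0,"rz":0},{"x":0,"y":0,"z":1,"rx":0,"ry":0,"rz":0},{"x":0,"y":0,"z":1.5,"rx":0,"ry":0,"rz":0},{"x":0,"y":0,"z":1.5,"rx":0,"ry":0,"rz":0}]'

```text
time: 23.65
tool_pos: [0.6399, 0.1192, 0.1586]
tool_rot: [-3.142, 0.0, 2.011]
contact_force: [1.2, 0.4, 3.0]
opening: 0.0002
grip_force: 1.5
```

Emit:
arm_command --series '[{"x":0,"y":0,"z":0.5,"rx":0,"ry":0,"rz":0},{"x":0,"y":0,"z":1,"rx":0,"ry":0,"rz":0},{"x":0,"y":0,"z":1,"rx":0,"ry":0,"rz":0}]'

```text
time: 23.95
tool_pos: [0.6399, 0.1193, 0.1578]
tool_rot: [3.142, 0.0, 2.011]
contact_force: [-0.9, 0.6, 4.6]
opening: 0.0006
grip_force: 2.2
```

Emit:
arm_command --series '[{"x":0,"y":0,"z":0.4,"rx":0,"ry":0,"rz":0},{"x":0,"y":0,"z":0.8,"rx":0,"ry":0,"rz":0},{"x":0,"y":0,"z":0.8,"rx":0,"ry":0,"rz":0}]'

```text
time: 24.25
tool_pos: [0.6399, 0.1192, 0.1577]
tool_rot: [3.141, 0.0, 2.011]
contact_force: [-2.2, 0.6, 9.2]
opening: 0.0
grip_force: 4.4
```

Emit:
arm_command --series '[{"x":0,"y":0,"z":0.4,"rx":0,"ry":0,"rz":0},{"x":0,"y":0,"z":0.8,"rx":0,"ry":0,"rz":0},{"x":0,"y":0,"z":0.8,"rx":0,"ry":0,"rz":0}]'

```text
time: 24.55
tool_pos: [0.6399, 0.1193, 0.1577]
tool_rot: [3.141, 0.0, 2.011]
contact_force: [-3.9, -0.4, 13.2]
opening: 0.0005
grip_force: 6.4
```

Emit:
arm_command --series '[{"x":0,"y":0,"z":0.5,"rx":0,"ry":0,"rz":0},{"x":0,"y":0,"z":1.0,"rx":0,"ry":0,"rz":0},{"x":0,"y":0,"z":1.0,"rx":0,"ry":0,"rz":0}]'

```text
time: 24.85
tool_pos: [0.6399, 0.1193, 0.1577]
tool_rot: [3.14, 0.001, 2.011]
contact_force: [-5.3, 0.1, 17.5]
opening: 0.0002
grip_force: 9.0
```

Emit:
arm_command --series '[{"x":0,"y":0,"z":-5,"rx":0,"ry":0,"rz":0},{"x":0,"y":0,"z":-20,"rx":0,"ry":0,"rz":0},{"x":0,"y":0,"z":-60,"rx":0,"ry":0,"rz":0},{"x":0,"y":0,"z":-100,"rx":0,"ry":0,"rz":0},{"x":0,"y":0,"z":-140,"rx":0,"ry":0,"rz":0},{"x":0,"y":0,"z":-180,"rx":0,"ry":0,"rz":0},{"x":0,"y":0,"z":-180,"rx":0,"ry":0,"rz":0},{"x":0,"y":0,"z":-180,"rx":0,"ry":0,"rz":0}]'

```text
time: 25.65
tool_pos: [0.6399, 0.1191, 0.3352]
tool_rot: [3.141, 0.0, 2.011]
contact_force: [0.0, -0.7, -0.5]
opening: 0.0007
grip_force: 0.0
```

```bash
python3 c.py
python3 - <<'E'
from h import *
p=read_camera("scene");q=read_camera("side")
c=[cv2.resize(k["pixels"][y:y+130,x:x+130],None,fx=3,fy=3,interpolation=2) for k,x,y in [(p,257,140),(q,180,120)]]
cv2.imwrite("pics/c5.png",np.hstack(c))
E
```

```text
[ 0.  -0.7 -0.5]
plug_top [0.641, 0.1206, 0.0897] 0.89 25.3
plug_top [0.3441, -0.2553, 0.0761] 0.45 -119.4
plug_top [0.6445, 0.1122, 0.0928] 0.77 21.2
plug_top [0.341, -0.258, 0.0768] 0.77 -119.7
```

View pics/c5.png

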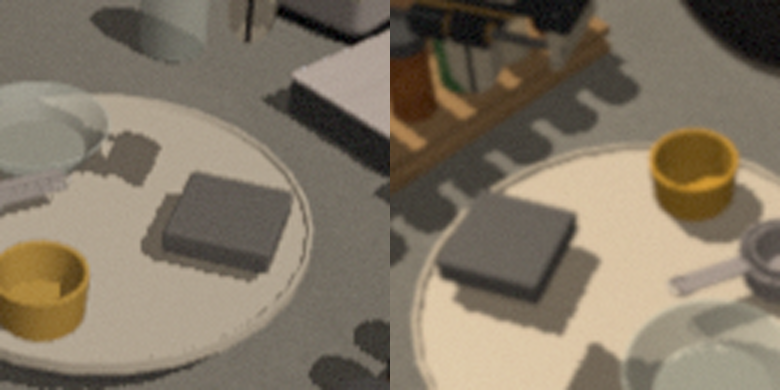

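The head, scene crop (228,220), sits flat and low on the sleeve, with its top at about 91–92 mm. The crockery is standing and the robot is clear.

```bash
python3 -c "
from cell import *
print(hand_in())"
```

```text
the job is handed in; nothing more can be done
None
```

The plug dropped into the socket about 56° anticlockwise of its start and is pressed flush on the sleeve (about 17.5 N at most), locking the turntable; the crockery in view is still standing, and the job was handed in about 26 s in, with no verdict returned.

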